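Sieve the clothes airer's bearing balls from its spacer collars and rebuild the spindle

ROBOT

A 6-joint arm with a two-finger parallel gripper is mounted at the origin on the work surface. World frame = base frame: x ahead of the robot, y to its left, z up, the work surface at z = 0. Lengths are in m, angles in degrees, forces in N, time in s.
With the tool pointing down it reaches from about 0.425 to 0.95 m from the base axis. Payload 3.5 kg.
Tool frame: the origin (TCP) lies between the finger pads; the fingertips stand 19 mm ahead of it and the grasp point (between the pads) is the TCP; z points along the fingers, y is the direction in which the jaws open and shut (so a half turn about z gives the same grasp; the last joint's range is limited). The gripper opens to 85 mm and grips with 20 to 120 N. Pads are 22 mm wide; open, the fingers measure 114 mm over their backs; the gripper's body (76 mm by 85 mm) begins 54 mm behind the grasp point. The pads swing forward as they close: fully open they stand 13 mm farther back than shut.
Start: joints at [55.348, 16.404, 90.338, -0, 73.258, -8.594], TCP at [0.296, 0.606, 0.25] pointing down, gripper open.
Joint ranges: [-158.93, 158.93], [-51.34, 127.21], [12.03, 142.37], [-87.48, 267.48], [13.55, 161.25], [-162.69, 162.69]. Speed limits (degrees/s): [159.86, 159.86, 180, 180, 180, 180].

INTERFACE

Orientations are given as a 3x3 rotation matrix whose columns are the frame's x, y, z axes.
In Python, from plant import bot, eyes, ticket gives the robot as it stands.
- The arm moves only by the tool arm_command, never from a script. Its argument "commands" is text: rows parted by semicolons, each of 6 numbers parted by spaces: the shift along the world's x, y, z in m, then the turn, a rotation vector about the world's x, y, z in rad. In form: x y z rx ry rz; .... A call has 1 to 12 rows; each row is the pose to reach, as a shift and turn from the pose commanded when the call began; what a row does not reach only later rows make up. A row lasts 1/10 s, in which the tool goes at most 50 mm and 8.59 degrees, less where a joint would pass 70% of its speed; a pose out of reach is approached as far as the arm can. A call with a gripper value outside its range is refused whole. "gripper" is the closure in counts, from 0 (fully open) to 255 (shut), set as the call begins (left out, the last holds). The fingers move at their own pace and stop on an object; "squeeze" is the grip in N (left out, the last holds). Time passes only in rows, so rows that repeat a pose let the fingers close. It gives the time, the measured TCP pose, the force and the opening at its end, in the units of the state.
- bot.observe(): the state, without advancing time (a new reading comes with each control period).
- eyes.snapshot(name): name is "side" or "top"; returns a dict with "img" (400x640x3 uint8, red, green, blue), "depth" (400x640 float32, m along the optical axis (not along the pixel's ray), 0 where there is no reading), "mtx" (3x3 intrinsics, pixels), "D" ([k1, k2, p1, p2, k3] as OpenCV has them; the pictures are not rectified), "view" (4x4, takes a point from world to camera coordinates). Camera axes: x right, y down, z forward; pixel columns grow to the right and rows downward; lengths in m; the calibration is good to about 2 mm. A picture is of the moment at which its call begins.
- ticket.hand_in(): hands the job in, once; it reports no verdict.
The state is a dict: "t": time; "joints": joint angles; "qd": joint speeds; "joint_efforts": joint torques, N m; "ee_pos": TCP position; "tcp_rot": TCP orientation; "wrist_force": force on the tool from outside, world axes, zero at the start; "moment": the same for the moment, N m; "opening": finger opening in m.
Only numpy, scipy, OpenCV 4.12 (cv2) and the standard library are available. Lean on these libraries where they do the work, as an engineer would, in place of code of your own. Each camera call takes 0.05 s, during which the arm holds its last target. There are 200 camera calls.

TASK

Hold the sieve by its handle over the white tub and shake it side to side until every small steel ball has dropped through, keeping the collars in the sieve; do not pick balls out of the sieve with the fingers. Set the sieve back flat on the cork mat and let go, then thread the collars from it down the spindle post, the largest at the bottom and the smallest on top, each fully home. At the end all the balls must be in the tub (one that missed may be picked up and dropped in), the sieve on its mat, and the mug and the detergent bottle undisturbed.

Things in the scene. Friction and masses are not known exactly. Their poses are not given: they have to be found in the camera images.
- sieve: flat steel tray sieve, 192 (x) by 152 (y) mm outside, walls 4 thick, 14 high; origin at the centre of its underside, x away from the handle, z up. Floor 4 thick: three slats 24 wide along x at y = -42, 0, 42; slots 18 wide between them and along the side walls, crossed by flush bars 5 wide at x = -46, 0, 46. 0.18 kg empty, 0.37 loaded. Shake it along its y, across the slats
- sieve_grip (a point): grip point on the sieve's handle, a black bar 16 wide (y) and 18 high, from 10 to 28 mm over the sieve's underside, running from 98 to 178 mm behind the tray's centre (-x). The point lies on the bar's axis 124 mm from the centre, 19 mm over the underside
- mat: thin cork mat fixed on the worktop, 230 (x) by 190 (y) by 3 mm; origin at the centre of its underside, on the worktop. The sieve starts on it and goes back on it
- tub: open white plastic tub, 240 (x) by 220 (y) mm outside, 60 high, wall and floor 4 thick, loose (0.7 kg); origin at the centre of its underside, z up
- spindle: airer spindle: a round grey steel base, 100 diameter and 8 thick, with an upright 14 mm steel post in its middle, post top 84 mm above the worktop, chamfered over the last 5 mm; loose (0.7 kg). Origin at the centre of the base's underside, z up
- collar_1: the largest plain grey plastic spacer collar (a short tube): outside diameter 55, height 22, bore 20 mm; origin at the middle of its height on its axis, z along the axis. May be absent
- collar_2: the second largest plain grey plastic spacer collar (a short tube): outside diameter 48, height 22, bore 20 mm; origin at the middle of its height on its axis, z along the axis. May be absent
- collar_3: the third largest plain grey plastic spacer collar (a short tube): outside diameter 41, height 22, bore 20 mm; origin at the middle of its height on its axis, z along the axis. May be absent
- collar_4: the smallest plain grey plastic spacer collar (a short tube): outside diameter 34, height 22, bore 20 mm; origin at the middle of its height on its axis, z along the axis. May be absent
- mug: bystander: white mug, 80 mm diameter, 90 high; origin at the centre of its underside
- detergent: bystander: blue bottle, 72 mm diameter, 160 high; origin at the centre of its underside
- ball0: small steel bearing ball, 14 mm diameter, origin at its centre; starts on a slat of the sieve, stays put when that is carried smoothly and level, and rolls off only in brisk strokes (0.3 g or more). May be absent
- ball1: small steel bearing ball, 14 mm diameter, origin at its centre; starts on a slat of the sieve, stays put when that is carried smoothly and level, and rolls off only in brisk strokes (0.3 g or more). May be absent
- ball2: small steel bearing ball, 14 mm diameter, origin at its centre; starts on a slat of the sieve, stays put when that is carried smoothly and level, and rolls off only in brisk strokes (0.3 g or more). May be absent
- ball3: small steel bearing ball, 14 mm diameter, origin at its centre; starts on a slat of the sieve, stays put when that is carried smoothly and level, and rolls off only in brisk strokes (0.3 g or more). May be absent
- ball4: small steel bearing ball, 14 mm diameter, origin at its centre; starts on a slat of the sieve, stays put when that is carried smoothly and level, and rolls off only in brisk strokes (0.3 g or more). May be absent
- ball5: small steel bearing ball, 14 mm diameter, origin at its centre; starts on a slat of the sieve, stays put when that is carried smoothly and level, and rolls off only in brisk strokes (0.3 g or more). May be absent
Things that resemble listed ones, but are neither listed nor needed, are in the scene too. What is shaped like the collar_2 but purple is not meant. What is shaped like the collar_3 but pink is not meant.

How it is judged:
By the outcome, as a careful person would: the job done as asked, in the order asked, and still so for the second after the job is handed in, with the robot touching nothing.
Of collar_1, collar_2, collar_3, collar_4 only 3 to 4 are there at a start; the rules pass over those that are not, and their reading is None.
Of ball0, ball1, ball2, ball3, ball4, ball5 only 3 to 6 are there at a start; the rules pass over those that are not, and their reading is None.
At some moment in a run one of tub, spindle may be knocked a few centimetres aside while the robot is not near it.
It also fails if it takes over 210 s, if anything falls off the work surface, if the arm or the gripper's body presses on something with over 40 N, if the wrist force passes 120 N, or if a joint passes its speed limit or range.

## Working session

There is one attempt and no reset: what is moved stays moved. The work goes in short steps, Python scripts to look and compute and a tool call to move; the robot and the scene stay as the last step left them, time stands still between calls to the robot, and variables do not carry over. Pictures are saved under pics/ and viewed, about 12 in all and at most 16, crops included, and the job is handed in when it is done.

Besides the shell and the picture viewer there is one more tool, called after ">>>" as name(argument=value, ...) on one line, values as JSON. arm_command: Moves the arm, as the interface text tells. Its arguments: {"type":"object","properties":{"commands":{"type":"string"},"gripper":{"type":"number"},"squeeze":{"type":"number"}},"required":["commands"]}

```bash
ls; mkdir -p pics; cat > h.py <<'E'
import numpy as np, cv2
from plant import bot, eyes, ticket
def snap(n,save=None):
    s=eyes.snapshot(n)
    if save: cv2.imwrite('pics/'+save,s['img'][:,:,::-1])
    return s
def ray(s,uv):
    p=cv2.undistortPoints(np.array(uv,float).reshape(-1,1,2),s['mtx'],s['D']).reshape(-1,2)
    R=s['view'][:3,:3];t=s['view'][:3,3]
    d=np.c_[p,np.ones(len(p))]@R
    return -R.T@t,d
def onz(s,uv,z):
    o,d=ray(s,uv); return o+d*((z-o[2])/d[:,2])[:,None]
def cloud(s):
    h,w=s['depth'].shape
    v,u=np.mgrid[:h,:w]
    o,d=ray(s,np.c_[u.ravel(),v.ravel()])
    return (o+d*s['depth'].reshape(-1,1)).reshape(h,w,3)
def proj(s,P):
    R=s['view'][:3,:3]
    return cv2.projectPoints(np.array(P,float).reshape(-1,3),cv2.Rodrigues(R)[0],s['view'][:3,3],s['mtx'],s['D'])[0].reshape(-1,2)
E
python3 - <<'E'
from h import *
a=snap('top','t0.png');b=snap('side','s0.png')
print(a['view'],a['mtx'],b['view'])
st=bot.observe();print(st)
E
```

```text
pics
[[-2.77854497e-02 -9.99599496e-01 -5.36816730e-03  3.85828734e-02]
 [-9.86880284e-01  2.82855471e-02 -1.58956704e-01  5.91951417e-01]
 [ 1.59044883e-01  8.81054969e-04 -9.87270960e-01  9.93505831e-01]
 [ 0.00000000e+00  0.00000000e+00  0.00000000e+00  1.00000000e+00]] [[398.12651615   0.         316.06820133]
 [  0.         398.12651615 199.62253514]
 [  0.           0.           1.        ]] [[ 0.93859455 -0.34502033 -0.00111279 -0.53496861]
 [-0.1635994  -0.44221213 -0.88186375  0.15100641]
 [ 0.30376883  0.82789456 -0.47150302  0.61979498]
 [ 0.          0.          0.          1.        ]]
{'t': 0.1, 'joints': array([ 5.53474788e+01,  1.64505869e+01,  9.04140324e+01,  7.05576071e-04,
        7.32571934e+01, -8.59518950e+00]), 'qd': array([-0.07443021, -0.06426167, -0.03601788,  0.07278779,  0.05579053,
        0.02110703]), 'joint_efforts': array([ 1.07649208e-03, -4.07297623e+01, -2.93698990e+01, -1.19663619e-04,
        3.39947772e-03,  2.83253246e-05]), 'ee_pos': array([0.29617397, 0.60594654, 0.24906324]), 'tcp_rot': array([[-8.98353186e-01,  4.39272203e-01, -1.21855852e-03],
       [ 4.39273769e-01,  8.98351557e-01, -1.74220181e-03],
       [ 3.29393120e-04, -2.10039334e-03, -9.99997740e-01]]), 'wrist_force': array([-0.14570708,  0.25227849, -0.89069717]), 'moment': array([-0.02934588,  0.03857607,  0.02781054]), 'opening': 0.08566598493741018}
```

View pics/t0.png

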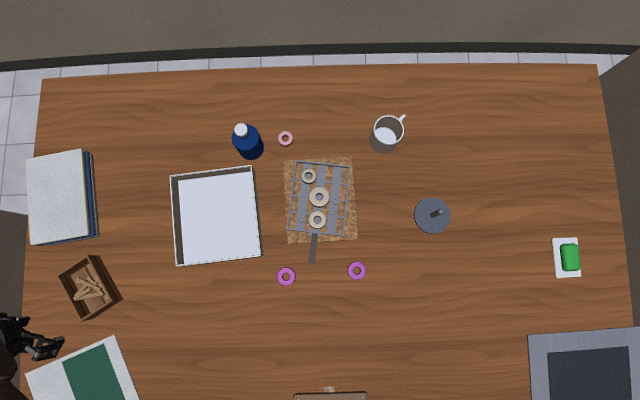

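View pics/s0.png

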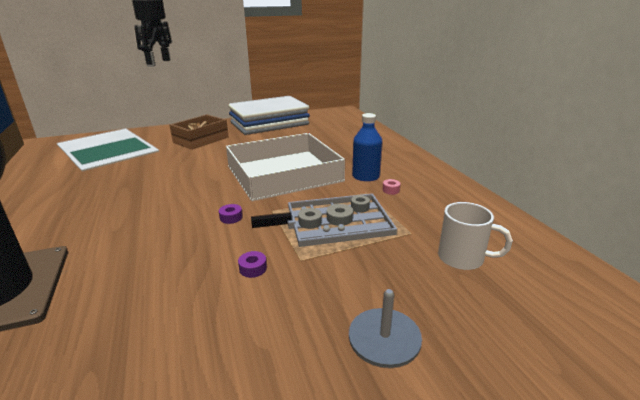

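```bash
python3 - <<'E'
from h import *
a=snap('top');b=snap('side')
A=cv2.resize(a['img'][145:275,270:400],None,fx=4,fy=4,interpolation=cv2.INTER_CUBIC)[:,:,::-1]
B=cv2.resize(b['img'][185:250,240:410],None,fx=4.5,fy=4.5,interpolation=cv2.INTER_CUBIC)[:,:,::-1]
cv2.imwrite('pics/t1.png',A);cv2.imwrite('pics/s1.png',B)
c=cloud(a)
def fit(mask,n,z=None):
    m=cv2.morphologyEx(mask.astype(np.uint8),cv2.MORPH_OPEN,np.ones((2,2)))
    k,l,st,ce=cv2.connectedComponentsWithStats(m)
    i=1+np.argmax(st[1:,4]);uv=np.argwhere(l==i)[:,::-1]
    P=c[uv[:,1],uv[:,0]] if z is None else onz(a,uv,z)
    print(n,st[i],cv2.minAreaRect(P[:,:2].astype(np.float32)),P[:,2].mean())
    return P
im=a['img'].astype(int); hsv=cv2.cvtColor(a['img'],cv2.COLOR_RGB2HSV)
X,Y,Z=c[...,0],c[...,1],c[...,2]
def box(u0,v0,u1,v1):
    m=np.zeros(Z.shape,bool);m[v0:v1,u0:u1]=1;return m
fit(box(160,155,275,275)&(Z>.045)&(Z<.075),'tub rim')
fit(box(278,145,365,270)&(Z>.013)&(Z<.06),'sieve')
fit(box(278,238,340,268)&(Z>.013)&(Z<.06),'handle')
fit(box(278,145,365,245)&(Z>.0235)&(Z<.06),'collars')
P=fit(box(405,190,460,240)&(hsv[...,1]<80),'base',.008)
m=box(405,190,460,240)&(Z>.07);print('post',c[m])
print('table z',Z[300,300],Z[100,500])
for n,q in (('mug',box(360,105,412,158)),('det',box(225,115,268,165))):
    p=c[q&(Z>.03)];print(n,p.mean(0),p.min(0),p.max(0))
# collars
for u,v in ((309,176),(319,197),(317,219)):
    q=box(u-14,v-14,u+14,v+14)&(Z>.024);fit(q,(u,v))
E
```

```text
tub rim [170 166  87 101 614] ((0.5626698732376099, 0.21355040371418), (0.38676318526268005, 0.26861828565597534), 89.6688003540039) 0.05242949640089922
sieve [311 188  20  20 295] ((0.6027645468711853, 0.009488087147474289), (0.05145738646388054, 0.049874067306518555), 88.5223617553711) 0.025234650370578673
handle [310 239   9  26 162] ((0.45966318249702454, 0.031638212502002716), (0.01562732830643654, 0.0683184415102005), 81.98468780517578) 0.024301519848654814
collars [311 188  20  20 281] ((0.6027633547782898, 0.009480657055974007), (0.05145060643553734, 0.049863241612911224), 88.57925415039062) 0.02591797994902357
base [ 415  198   37   37 1062] ((0.5454204678535461, -0.2940625548362732), (0.09865166246891022, 0.0989522784948349), 42.2421875) 0.008000000000000007
post [[ 0.42724521  0.02094842  1.07516122]
 [ 0.42724521  0.02094842  1.07516122]
 [ 0.42724521  0.02094842  1.07516122]
 [ 0.42724521  0.02094842  1.07516122]
 [ 0.42724521  0.02094842  1.07516122]
 [ 0.55476384 -0.28993607  0.07814442]
 [ 0.55426718 -0.29148127  0.08142992]
 [ 0.55409572 -0.29381628  0.08217323]
 [ 0
[... 1464 characters left out ...]
044714 -0.16885654  0.08841446] [ 0.42724521 -0.22759221  0.03002276] [0.8135323  0.02094842 1.07516122]
det [0.73861423 0.19152183 0.11273815] [0.42724521 0.02094842 0.03010508] [0.78353276 0.23260582 1.07516122]
(309, 176) [303 169  15  15 138] ((0.6619608998298645, 0.03640015423297882), (0.03763282671570778, 0.03773916885256767), 88.68350982666016) 0.024851955828904575
(319, 197) [311 188  20  20 277] ((0.6027633547782898, 0.009480657055974007), (0.05145060643553734, 0.049863241612911224), 88.57925415039062) 0.026211705267982093
(317, 219) [310 212  18  18 209] ((0.5408614277839661, 0.016700290143489838), (0.045625559985637665, 0.043433528393507004), 88.6289291381836) 0.025137463934752854
```

View pics/t1.png

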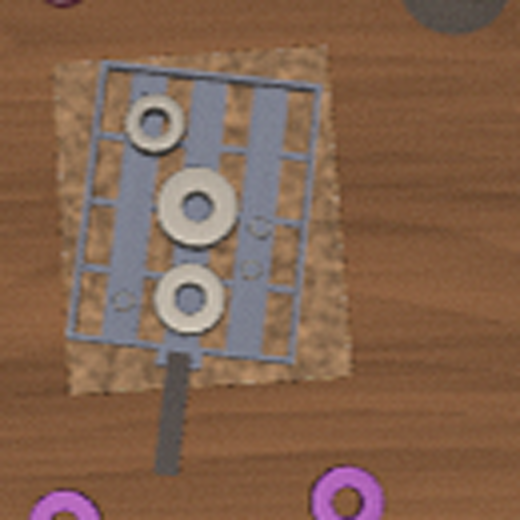

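View pics/s1.png

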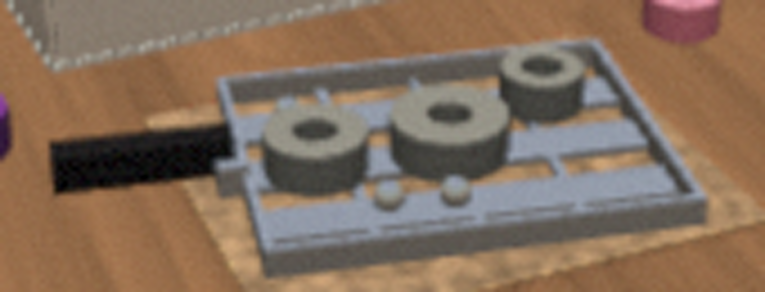

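```bash
python3 - <<'E'
from h import *
a=snap('top')
k=lambda L:[(270+(u+.5)/4-.5,145+(v+.5)/4-.5) for u,v in L]
C=onz(a,k([(103,64),(322,86),(295,362),(68,338)]),.017)
print(C,C.mean(0)); f=(C[0]+C[1]-C[2]-C[3])/2;s=(C[0]-C[1]+C[3]-C[2])/2
print('yaw',np.degrees(np.arctan2(f[1],f[0])),np.degrees(np.arctan2(-s[0],s[1])),np.hypot(*f[:2]),np.hypot(*s[:2]))
M=onz(a,k([(54,62),(327,45),(352,376),(70,394)]),.003);print('mat',M.mean(0),M)
c=onz(a,k([(155,124),(197,207),(189,298)]),.029);print('collars',c)
h=onz(a,k([(178,353),(167,474)]),.031);print('handle',h)
# tub outer rim by brightness
g=cv2.cvtColor(a['img'],cv2.COLOR_RGB2HSV);m=((g[...,1]<70)&(g[...,2]>90)).astype(np.uint8)
m[:,:160]=0;m[:,275:]=0;m[:155]=0;m[275:]=0
m=cv2.morphologyEx(m,cv2.MORPH_CLOSE,np.ones((7,7)));n,l,st,ce=cv2.connectedComponentsWithStats(m);i=1+np.argmax(st[1:,4])
P=onz(a,np.argwhere(l==i)[:,::-1],.06)[:,:2].astype(np.float32);print('tub',st[i],cv2.minAreaRect(P))
T=onz(a,[(170,175),(252,167),(262,256),(177,266)],.06);print('tubcorn',T,T.mean(0))
E
```

```text
[[ 0.70747446  0.07553908  0.017     ]
 [ 0.68767038 -0.07365503  0.017     ]
 [ 0.50017068 -0.04794414  0.017     ]
 [ 0.52038815  0.1025033   0.017     ]] [0.60392592 0.0141108  0.017     ]
yaw -8.004570592954796 -7.607670457570606 0.1891357598542096 0.15115123830844107
mat [0.6021152  0.01167552 0.003     ] [[ 0.71364471  0.11026834  0.003     ]
 [ 0.72029313 -0.07963402  0.003     ]
 [ 0.49060651 -0.08681549  0.003     ]
 [ 0.48391645  0.10288324  0.003     ]]
collars [[0.6617009  0.04074362 0.029     ]
 [0.60432553 0.01416126 0.029     ]
 [0.54356203 0.02120162 0.029     ]]
handle [[0.50729778 0.02942935 0.031     ]
 [0.42893198 0.03869458 0.031     ]]
tub [ 169  165   95  102 8006] ((0.559246301651001, 0.2837262749671936), (0.24223101139068604, 0.22893109917640686), 5.5094757080078125)
tubcorn [[0.66777844 0.40615134 0.06      ]
 [0.68236129 0.18765876 0.06      ]
 [0.45002399 0.16286963 0.06      ]
 [0.42952364 0.38119812 0.06      ]] [0.55742184 0.28446946 0.06      ]
```

>>> arm_command(commands="0.015 -0.048 0 0 0 0.03;0.03 -0.096 0 0 0 0.06;0.045 -0.143 0 0 0 0.09;0.06 -0.191 0 0 0 0.12;0.076 -0.239 0 0 0 0.15;0.092 -0.287 0 0 0 0.18;0.108 -0.335 0 0 0 0.21;0.124 -0.383 0 0 0 0.24;0.139 -0.431 0 0 0 0.27;0.154 -0.479 0 0 0 0.3;0.17 -0.526 0 0 0 0.318;0.185 -0.5745 0 0 0 0.318", gripper=0)

```text
t: 1.45
ee_pos: [0.4806, 0.0334, 0.2507]
tcp_rot: [[-0.991, 0.136, 0.001], [0.136, 0.991, 0.0], [-0.001, 0.0, -1.0]]
wrist_force: [1.4, 0.3, 0.6]
opening: 0.0854
```

>>> arm_command(commands="0 0 -0.04 0 0 0;0 0 -0.08 0 0 0;0 0 -0.12 0 0 0;0 0 -0.15 0 0 0;0 0 -0.15 0 0 0")

```text
t: 1.95
ee_pos: [0.4765, 0.0357, 0.0957]
tcp_rot: [[-0.991, 0.137, -0.011], [0.137, 0.991, 0.001], [0.011, -0.0, -1.0]]
wrist_force: [-0.6, 0.6, 0.0]
opening: 0.0854
```

```bash
python3 - <<'E'
from h import *
print({k:v for k,v in bot.observe().items() if k in('t','ee_pos','tcp_rot','joints','wrist_force','opening')})
E
```

```text
{'t': 1.95, 'joints': array([-7.90019622e+00,  2.76077207e+00,  1.23701659e+02, -1.96999452e-03,
        5.41457360e+01, -9.00380001e+01]), 'ee_pos': array([0.47651632, 0.03573657, 0.09569711]), 'tcp_rot': array([[-9.90546889e-01,  1.36770771e-01, -1.05174098e-02],
       [ 1.36763283e-01,  9.90602723e-01,  1.43131325e-03],
       [ 1.06143367e-02, -2.06126167e-05, -9.99943666e-01]]), 'wrist_force': array([-0.56869184,  0.64897368,  0.02087815]), 'opening': 0.08538874294120571}
```

>>> arm_command(commands="0 0 0 0 0 0;0 0 0 0 0 0;0 0 0 0 0 0")

```text
t: 2.25
ee_pos: [0.4821, 0.0353, 0.1027]
tcp_rot: [[-0.991, 0.136, 0.004], [0.136, 0.991, -0.001], [-0.005, -0.0, -1.0]]
wrist_force: [0.6, 0.1, 0.5]
opening: 0.0853
```

```bash
python3 - <<'E'
from h import *
a=snap('top');b=snap('side')
A=cv2.resize(a['img'][145:275,270:400],None,fx=3,fy=3)[:,:,::-1]
B=cv2.resize(b['img'][125:265,200:410],None,fx=3,fy=3)[:,:,::-1]
cv2.imwrite('pics/2.png',cv2.hconcat([A,cv2.resize(B,(585,390))])[:, :800])
print(bot.observe()['ee_pos'])
E
```

```text
[0.48154087 0.03532809 0.10208771]
```

View pics/2.png

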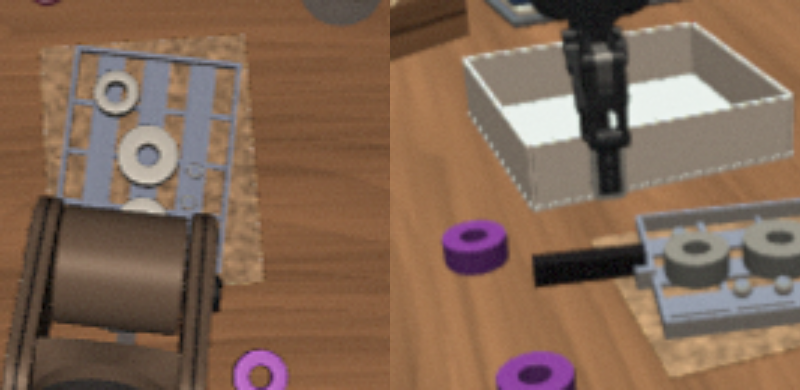

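>>> arm_command(commands="0 -0.004 -0.02 0 0 0;0 -0.004 -0.04 0 0 0;0 -0.004 -0.06 0 0 0;0 -0.004 -0.07 0 0 0;0 -0.004 -0.076 0 0 0;0 -0.004 -0.076 0 0 0;0 -0.004 -0.076 0 0 0;0 -0.004 -0.076 0 0 0")

```text
t: 3.15
ee_pos: [0.4812, 0.0313, 0.0253]
tcp_rot: [[-0.991, 0.136, 0.002], [0.136, 0.991, -0.0], [-0.002, -0.0, -1.0]]
wrist_force: [0.4, -0.0, -0.1]
opening: 0.0853
```

>>> arm_command(commands="0 0 0 0 0 0;0 0 0 0 0 0;0 0 0 0 0 0;0 0 0 0 0 0;0 0 0 0 0 0;0 0 0 0 0 0;0 0 0 0 0 0;0 0 0 0 0 0", gripper=255, squeeze=100)

```text
t: 3.95
ee_pos: [0.4805, 0.0314, 0.0247]
tcp_rot: [[-0.991, 0.136, -0.0], [0.136, 0.991, -0.0], [0.0, -0.0, -1.0]]
wrist_force: [-2.3, 0.3, 4.5]
opening: 0.0144
```

>>> arm_command(commands="0 0 0.002 0 0 0;0 0 0.006 0 0 0;0 0 0.012 0 0 0;0 0 0.02 0 0 0;0 0 0.03 0 0 0;0 0 0.04 0 0 0;0 0 0.05 0 0 0;0 0 0.06 0 0 0;0 0 0.07 0 0 0;0 0 0.078 0 0 0;0 0 0.083 0 0 0;0 0 0.085 0 0 0")

```text
t: 5.15
ee_pos: [0.4807, 0.0314, 0.11]
tcp_rot: [[-0.991, 0.136, 0.001], [0.136, 0.991, -0.0], [-0.001, -0.0, -1.0]]
wrist_force: [-0.2, -0.3, -2.9]
opening: 0.0145
```

```bash
python3 - <<'E'
from h import *
a=snap('top');b=snap('side')
A=cv2.resize(a['img'][145:275,165:365],None,fx=2,fy=2)[:,:,::-1]
B=cv2.resize(b['img'][125:265,200:410],None,fx=2,fy=2)[:,:,::-1]
cv2.imwrite('pics/3.png',cv2.hconcat([cv2.copyMakeBorder(A,0,20,0,0,0),B])[:, :820])
print(bot.observe())
E
```

```text
{'t': 5.25, 'joints': array([-8.35895602e+00,  1.56920726e+00,  1.23195761e+02, -1.92903087e-03,
        5.52250344e+01, -9.05232257e+01]), 'qd': array([-0.02736076,  0.54047492,  0.58218163,  0.11039287, -0.17442683,
       -0.02102166]), 'joint_efforts': array([ 2.88399425e-02, -2.77560854e+01, -2.64995366e+01,  5.61249399e-03,
       -2.95748161e-01, -3.95248950e-03]), 'ee_pos': array([0.48039935, 0.03138936, 0.10946498]), 'tcp_rot': array([[-9.90665617e-01,  1.36314369e-01,  1.68607062e-04],
       [ 1.36314362e-01,  9.90665631e-01, -5.27260562e-05],
       [-1.74220541e-04, -2.92503269e-05, -9.99999984e-01]]), 'wrist_force': array([-0.08851304,  0.22164799, -2.74822962]), 'moment': array([-0.01023849,  0.29153227, -0.02537459]), 'opening': 0.01455507590383565}
```

View pics/3.png

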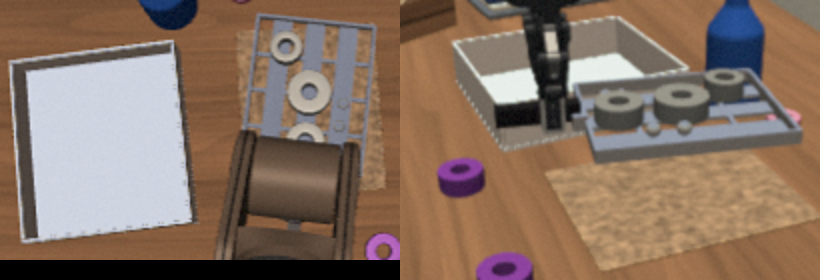

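>>> arm_command(commands="-0.003 0.002 0 0 0 0.01;-0.009 0.008 0 0 0 0.03;-0.016 0.019 0 0 0 0.05;-0.024 0.035 0 0 0 0.075;-0.031 0.055 0 0 0 0.1;-0.037 0.077 0 0 0 0.125;-0.041 0.101 0 0 0 0.15;-0.044 0.125 0 0 0 0.175;-0.045 0.149 0 0 0 0.2;-0.045 0.171 0 0 0 0.22;-0.045 0.191 0 0 0 0.235;-0.045 0.207 0 0 0 0.24")

```text
t: 6.45
ee_pos: [0.4341, 0.2401, 0.109]
tcp_rot: [[-0.994, -0.106, -0.001], [-0.106, 0.994, 0.0], [0.001, 0.0, -1.0]]
wrist_force: [-0.2, -0.5, -3.5]
opening: 0.0142
```

>>> arm_command(commands="0 0.012 0 0 0 0;0 0.021 -0.002 0 0 0;0 0.027 -0.005 0 0 0;0 0.031 -0.01 0 0 0;0 0.033 -0.014 0 0 0;0 0.033 -0.017 0 0 0;0 0.033 -0.018 0 0 0;0 0.033 -0.018 0 0 0")

```text
t: 7.25
ee_pos: [0.4353, 0.271, 0.091]
tcp_rot: [[-0.995, -0.102, -0.001], [-0.102, 0.995, -0.0], [0.001, -0.0, -1.0]]
wrist_force: [-0.9, -0.3, -2.1]
opening: 0.0145
```

```bash
cat > look.py <<'E'
from h import *
import sys
a=snap('top');b=snap('side')
A=cv2.resize(a['img'][145:285,155:285],None,fx=3,fy=3,interpolation=cv2.INTER_CUBIC)[:,:,::-1]
B=cv2.resize(b['img'][100:240,205:350],None,fx=3,fy=3,interpolation=cv2.INTER_CUBIC)[:,:,::-1]
cv2.imwrite('pics/'+sys.argv[1],cv2.hconcat([A,B])[:, :800])
s=bot.observe();print(s['ee_pos'],s['wrist_force'],s['moment'])
E
python3 look.py 4.png
```

```text
[0.43558598 0.27117367 0.09143487] [-0.04923308 -0.18372623 -2.58031273] [-0.0071323   0.34031769 -0.01295314]
```

View pics/4.png

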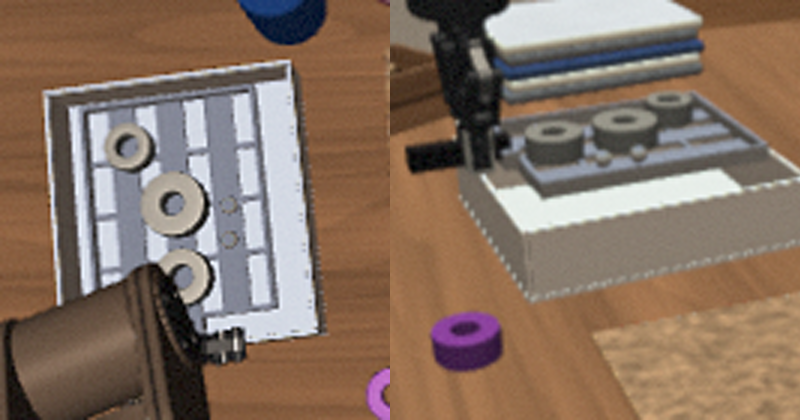

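>>> arm_command(commands="-0.001 0.008 0 0 0 0;0.001 -0.008 0 0 0 0;-0.001 0.008 0 0 0 0;0.001 -0.008 0 0 0 0;-0.001 0.008 0 0 0 0;0.001 -0.008 0 0 0 0;-0.001 0.008 0 0 0 0;0.001 -0.008 0 0 0 0;0 0 0 0 0 0;0 0 0 0 0 0")

```text
t: 8.35
ee_pos: [0.4356, 0.2723, 0.0917]
tcp_rot: [[-0.995, -0.103, 0.001], [-0.103, 0.995, 0.001], [-0.001, 0.001, -1.0]]
wrist_force: [0.5, 0.4, -2.8]
opening: 0.0142
```

```bash
python3 look.py 5.png
```

```text
[0.4354476  0.2719765  0.09152489] [ 0.12955477 -0.69149584 -2.61859482] [-0.06423902  0.26696251  0.04467326]
```

View pics/5.png

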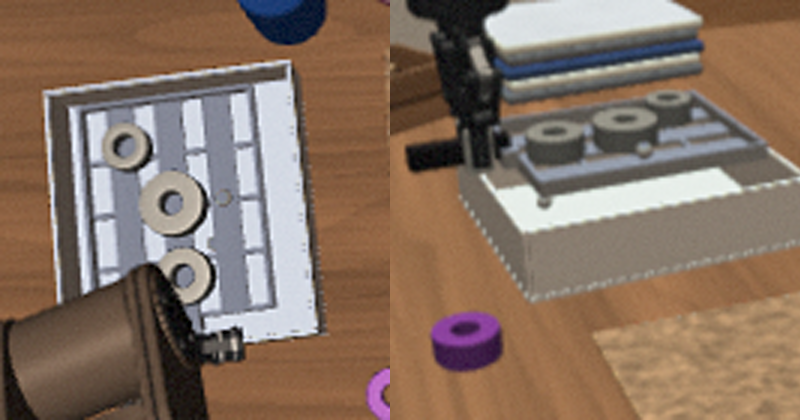

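>>> arm_command(commands="-0.001 0.012 0 0 0 0;0.001 -0.012 0 0 0 0;-0.001 0.012 0 0 0 0;0.001 -0.012 0 0 0 0;-0.001 0.012 0 0 0 0;0.001 -0.012 0 0 0 0;-0.001 0.012 0 0 0 0;0.001 -0.012 0 0 0 0;-0.001 0.012 0 0 0 0;0.001 -0.012 0 0 0 0;0 0 0 0 0 0;0 0 0 0 0 0")

```text
t: 9.65
ee_pos: [0.4355, 0.2727, 0.0915]
tcp_rot: [[-0.995, -0.103, 0.001], [-0.103, 0.995, 0.001], [-0.001, 0.001, -1.0]]
wrist_force: [0.4, 0.8, -2.4]
opening: 0.0139
```

>>> arm_command(commands="-0.001 0.012 0 0 0 0;-0.001 0.012 0 0 0 0;0.001 -0.012 0 0 0 0;0.001 -0.012 0 0 0 0;-0.001 0.012 0 0 0 0;-0.001 0.012 0 0 0 0;0.001 -0.012 0 0 0 0;0.001 -0.012 0 0 0 0;-0.001 0.012 0 0 0 0;-0.001 0.012 0 0 0 0;0 0 0 0 0 0;0 0 0 0 0 0")

```text
t: 10.85
ee_pos: [0.4351, 0.2701, 0.091]
tcp_rot: [[-0.995, -0.102, -0.001], [-0.102, 0.995, -0.001], [0.001, -0.001, -1.0]]
wrist_force: [0.6, -0.0, -1.9]
opening: 0.014
```

```bash
python3 look.py 6.png
```

```text
[0.4353223  0.27059875 0.09117014] [ 0.05649146  0.12132675 -2.94239379] [-0.02767315  0.32709694  0.01611486]
```

View pics/6.png

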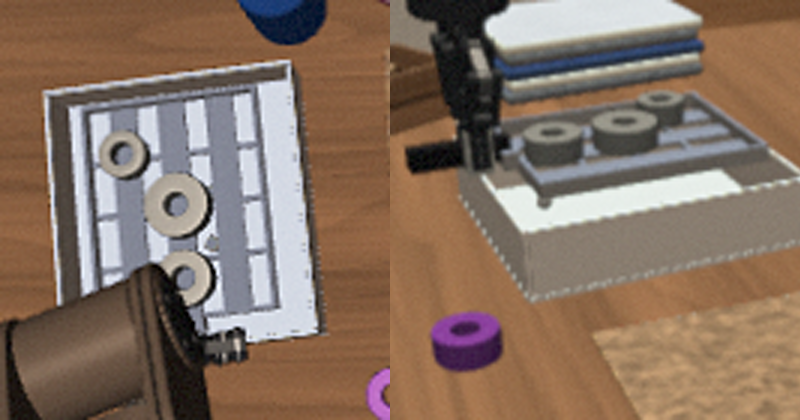

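>>> arm_command(commands="-0.001 0.014 0 0 0 0;0.001 -0.014 0 0 0 0;-0.001 0.014 0 0 0 0;0.001 -0.014 0 0 0 0;-0.001 0.014 0 0 0 0;0.001 -0.014 0 0 0 0;-0.001 0.014 0 0 0 0;0.001 -0.014 0 0 0 0;-0.001 0.014 0 0 0 0;0.001 -0.014 0 0 0 0;0 0 0 0 0 0;0 0 0 0 0 0")

```text
t: 12.15
ee_pos: [0.4355, 0.2727, 0.0915]
tcp_rot: [[-0.995, -0.103, 0.001], [-0.103, 0.995, 0.001], [-0.001, 0.001, -1.0]]
wrist_force: [-0.1, 0.1, -2.9]
opening: 0.0143
```

>>> arm_command(commands="0 -0.002 0.001 0 0 0;0 -0.008 0.004 0 0 0;0 -0.018 0.008 0 0 0;0 -0.032 0.012 0 0 0;0 -0.05 0.016 0 0 0;0 -0.07 0.018 0 0 0;0 -0.09 0.019 0 0 0;0 -0.11 0.019 0 0 0;0 -0.13 0.019 0 0 0;0 -0.148 0.019 0 0 0;0 -0.162 0.019 0 0 0;0 -0.172 0.019 0 0 0")

```text
t: 13.35
ee_pos: [0.4352, 0.0976, 0.1107]
tcp_rot: [[-0.995, -0.101, 0.001], [-0.101, 0.995, -0.0], [-0.001, -0.001, -1.0]]
wrist_force: [0.2, -0.0, -2.4]
opening: 0.0142
```

>>> arm_command(commands="0 -0.006 0 0 0 -0.02;0.002 -0.014 0 0 0 -0.04;0.006 -0.022 0 0 0 -0.06;0.012 -0.03 0 0 0 -0.08;0.018 -0.038 0 0 0 -0.11;0.024 -0.046 0 0 0 -0.14;0.03 -0.053 0 0 0 -0.17;0.036 -0.06 0 0 0 -0.2;0.041 -0.066 0 0 0 -0.22;0.044 -0.069 0 0 0 -0.235;0.045 -0.07 0 0 0 -0.24;0.045 -0.07 0 0 0 -0.24")

```text
t: 14.55
ee_pos: [0.4804, 0.0294, 0.1103]
tcp_rot: [[-0.991, 0.137, -0.0], [0.137, 0.991, 0.0], [0.0, 0.0, -1.0]]
wrist_force: [-0.2, 0.1, -2.0]
opening: 0.0143
```

```bash
python3 - <<'E'
from h import *
a=snap('top');b=snap('side')
A=cv2.resize(a['img'][145:275,165:375],None,fx=3.8,fy=3.8,interpolation=cv2.INTER_CUBIC)[:,:,::-1]
cv2.imwrite('pics/7.png',A)
cv2.imwrite('pics/7s.png',cv2.resize(b['img'][110:260,205:415],None,fx=3.8,fy=3.8,interpolation=cv2.INTER_CUBIC)[:,:,::-1])
print(bot.observe())
E
```

```text
{'t': 14.65, 'joints': array([-8.58106560e+00,  1.46600836e+00,  1.23209379e+02,  7.25196416e-03,
        5.53499296e+01, -9.07647070e+01]), 'qd': array([ 0.08970438, -0.12493181,  0.06687453, -0.20997375,  0.0331406 ,
       -0.04650067]), 'joint_efforts': array([-1.11534765e-01, -2.72281212e+01, -2.63324583e+01,  1.35112219e-02,
       -2.85648135e-01,  1.61677177e-03]), 'ee_pos': array([0.48012317, 0.02961702, 0.11020351]), 'tcp_rot': array([[-9.90699166e-01,  1.36069778e-01, -4.21379656e-04],
       [ 1.36069717e-01,  9.90699250e-01,  1.68886073e-04],
       [ 4.40440800e-04,  1.09978281e-04, -9.99999897e-01]]), 'wrist_force': array([ 0.27459814,  0.40260935, -1.26558921]), 'moment': array([ 0.01585787,  0.27030246, -0.00801854]), 'opening': 0.014376519395012914}
```

View pics/7.png

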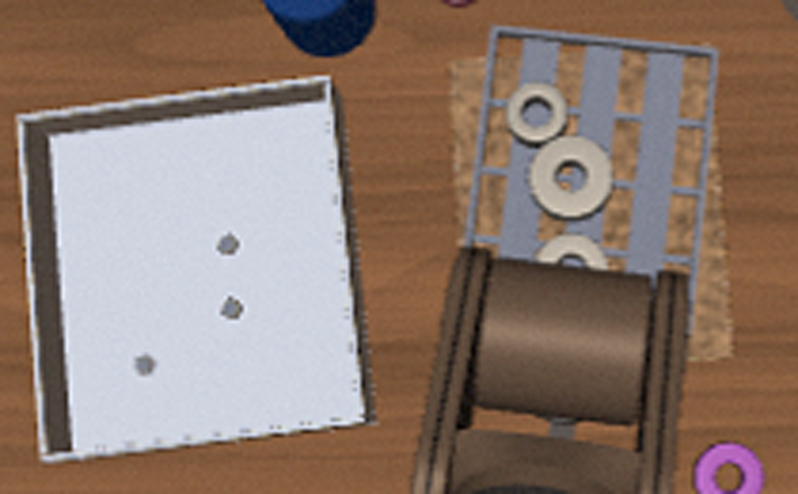

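View pics/7s.png

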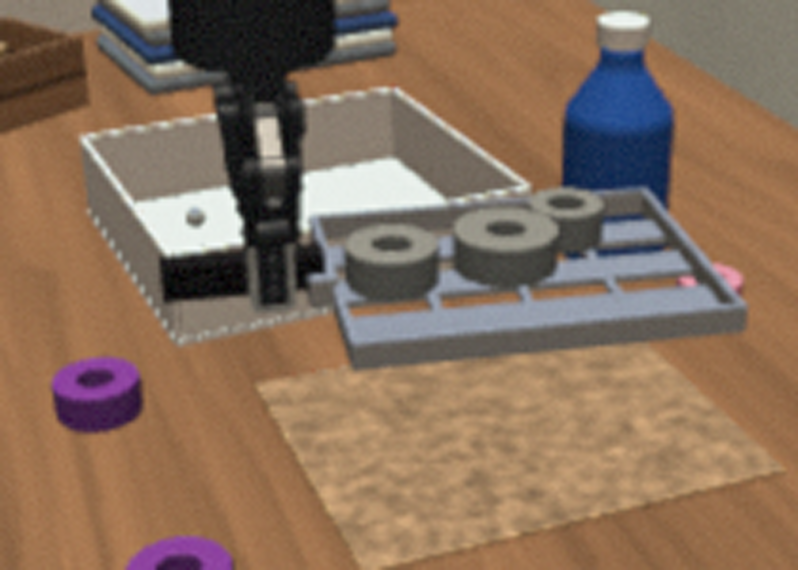

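>>> arm_command(commands="0 0 -0.004 0 0 0;0 0 -0.012 0 0 0;0 0 -0.024 0 0 0;0 0 -0.038 0 0 0;0 0 -0.052 0 0 0;0 0 -0.064 0 0 0;0 0 -0.072 0 0 0;0 0 -0.078 0 0 0;0 0 -0.082 0 0 0;0 0 -0.084 0 0 0;0 0 -0.085 0 0 0;0 0 -0.085 0 0 0")

```text
t: 15.85
ee_pos: [0.4808, 0.0293, 0.0257]
tcp_rot: [[-0.991, 0.136, 0.001], [0.136, 0.991, -0.0], [-0.001, -0.0, -1.0]]
wrist_force: [0.3, -0.6, -2.6]
opening: 0.0142
```

>>> arm_command(commands="0 0 0 0 0 0;0 0 -0.0005 0 0 0;0 0 -0.0005 0 0 0")

```text
t: 16.15
ee_pos: [0.4807, 0.0294, 0.0251]
tcp_rot: [[-0.991, 0.137, 0.001], [0.137, 0.991, -0.0], [-0.001, 0.0, -1.0]]
wrist_force: [0.4, -0.1, -0.9]
opening: 0.0143
```

Touching (load shed). Release, rise, and back off out of the top camera's view of the sieve.

>>> arm_command(commands="0 0 -0.0005 0 0 0;0 0 -0.0005 0 0 0;0 0 -0.0005 0 0 0;0 0 -0.0005 0 0 0;0 0 -0.0005 0 0 0;0 0 -0.0005 0 0 0;0 0 0.02 0 0 0;0 0 0.05 0 0 0;0 0 0.09 0 0 0;0 0 0.13 0 0 0;0 0 0.17 0 0 0;0 0 0.19 0 0 0", gripper=0, squeeze=40)

```text
t: 17.35
ee_pos: [0.4819, 0.0292, 0.2192]
tcp_rot: [[-0.991, 0.136, 0.007], [0.136, 0.991, -0.001], [-0.007, -0.0, -1.0]]
wrist_force: [0.1, 0.3, -0.6]
opening: 0.0854
```

>>> arm_command(commands="0 -0.04 0 0 0 0;0 -0.08 0 0 0 0;0 -0.125 0 0 0 0;0 -0.17 0 0 0 0;0 -0.2 0 0 0 0;0 -0.2 0 0 0 0")

```text
t: 17.95
ee_pos: [0.4803, -0.1739, 0.215]
tcp_rot: [[-0.99, 0.141, 0.0], [0.141, 0.99, -0.001], [-0.0, -0.001, -1.0]]
wrist_force: [0.8, 0.7, -0.1]
opening: 0.0856
```

```bash
cat > col.py <<'E'
from h import *
def collars(a):
    # collar tops: light warm-grey rings, in the sieve area
    im=a['img'].astype(int);R,G,B=im[...,0],im[...,1],im[...,2]
    m=((R>150)&(R-B>5)&(R-B<60)&(abs(R-G)<30)).astype(np.uint8);m[:,:270]=0;m[:,375:]=0;m[:140]=0;m[280:]=0
    n,l,st,ce=cv2.connectedComponentsWithStats(m)
    for i in range(1,n):
        if st[i,4]<60:continue
        ct=max(cv2.findContours((l==i).astype(np.uint8),cv2.RETR_EXTERNAL,cv2.CHAIN_APPROX_NONE)[0],key=len)
        (u,v),r=cv2.minEnclosingCircle(ct)
        hu=cv2.convexHull(ct);P=onz(a,hu.reshape(-1,2),.029)[:,:2].astype(np.float32)
        M=cv2.moments(hu);c=onz(a,[(M['m10']/M['m00'],M['m01']/M['m00'])],.029)[0]
        e=cv2.minEnclosingCircle(P)
        print('collar',st[i],c.round(4),'circ',np.round(e[0],4),2*e[1]*1e3)
def spindle(a):
    o=a['img'];h=cv2.cvtColor(o,cv2.COLOR_RGB2HSV);m=(h[...,1]<90).astype(np.uint8);m[:,:395]=0;m[:,480:]=0;m[:165]=0;m[265:]=0
    n,l,st,ce=cv2.connectedComponentsWithStats(m);i=1+np.argmax(st[1:,4])
    P=onz(a,np.argwhere(l==i)[:,::-1],.008);print('base',st[i],np.round(cv2.minEnclosingCircle(P[:,:2].astype(np.float32)),4) if 0 else cv2.minEnclosingCircle(P[:,:2].astype(np.float32)))
    Q=cloud(a)[165:265,395:480].reshape(-1,3);Q=Q[(Q[:,2]>.03)&(Q[:,2]<.095)];print('post depth',len(Q),Q[Q[:,2]>.076].mean(0),np.median(Q[Q[:,2]>.076],0))
if __name__=='__main__':
    import sys
    a=snap('top');collars(a)
    if len(sys.argv)>1:
        b=snap('side')
        A=cv2.resize(a['img'][140:280,160:480],None,fx=2.5,fy=2.5,interpolation=cv2.INTER_CUBIC)[:,:,::-1]
        cv2.imwrite('pics/'+sys.argv[1],A)
    spindle(a);print(bot.observe()['ee_pos'])
E
python3 col.py 8.png
```

```text
collar [299 174  15  14 111] [0.6482 0.0461 0.029 ] circ [0.6484 0.0462] 40.255505591630936
collar [305 187  21  20 255] [0.6043 0.0243 0.029 ] circ [0.6054 0.0244] 53.78451570868492
collar [307 211  18  17 192] [0.5439 0.0262 0.029 ] circ [0.5438 0.0266] 48.94353821873665
base [ 395  190   85   75 1080] ((0.49013692140579224, -0.290913850069046), 0.12888236343860626)
post depth 0 [nan nan nan] [nan nan nan]
[ 0.48009476 -0.17089588  0.21452123]col.py:19: RuntimeWarning: Mean of empty slice.
  Q=cloud(a)[165:265,395:480].reshape(-1,3);Q=Q[(Q[:,2]>.03)&(Q[:,2]<.095)];print('post depth',len(Q),Q[Q[:,2]>.076].mean(0),np.median(Q[Q[:,2]>.076],0))
  ret = um.true_divide(
  return _methods._mean(a, axis=axis, dtype=dtype,
```

View pics/8.png

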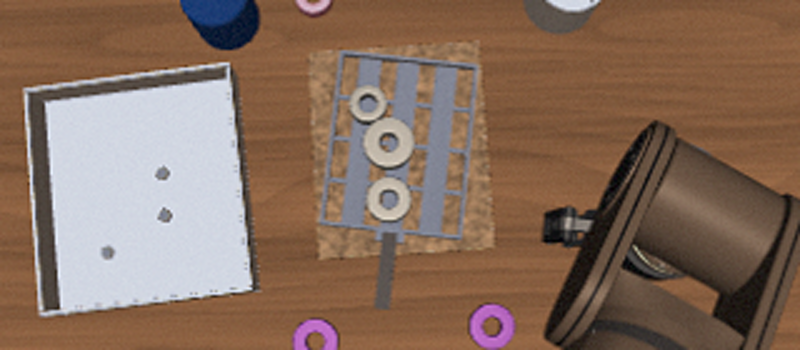

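>>> arm_command(commands="0.02 0.03 0 0 0 0.04;0.042 0.065 0 0 0 0.08;0.065 0.1 0 0 0 0.12;0.085 0.135 -0.02 0 0 0.16;0.105 0.165 -0.05 0 0 0.2;0.12 0.188 -0.08 0 0 0.227;0.125 0.195 -0.11 0 0 0.227;0.125 0.195 -0.135 0 0 0.227;0.125 0.195 -0.135 0 0 0.227;0.125 0.195 -0.135 0 0 0.227;0.125 0.195 -0.135 0 0 0.227", gripper=50)

```text
t: 19.15
ee_pos: [0.6065, 0.0246, 0.0819]
tcp_rot: [[-0.996, -0.091, 0.003], [-0.091, 0.996, -0.0], [-0.003, -0.001, -1.0]]
wrist_force: [0.6, 0.4, -0.0]
opening: 0.0688
```

```bash
python3 - <<'E'
from h import *
s=bot.observe();print(s['ee_pos'],s['tcp_rot'],s['opening'],s['joints'])
b=snap('side');cv2.imwrite('pics/9.png',cv2.resize(b['img'][110:260,215:415],None,fx=3.8,fy=3.8,interpolation=cv2.INTER_CUBIC)[:,:,::-1])
import col
a=snap('top');h=cv2.cvtColor(a['img'],cv2.COLOR_RGB2HSV);print(h[215,420],h[215,405],h[205,445])
c=cloud(a);q=c[190:240,410:460].reshape(-1,3);q=q[(q[:,2]>.072)&(q[:,2]<.09)];print(len(q),np.median(q,0),q[:,:2].min(0),q[:,:2].max(0))
m=np.zeros(h.shape[:2],np.uint8);m[190:240,405:460]=(h[190:240,405:460,1]<80)
n,l,st,ce=cv2.connectedComponentsWithStats(m);i=1+np.argmax(st[1:,4])
P=onz(a,np.argwhere(l==i)[:,::-1],.008)[:,:2].astype(np.float32);print('base',st[i],cv2.minEnclosingCircle(P))
for p in ([.5454,-.2941,.084],[.548,-.291,.084]):print(proj(a,p),proj(b,p))
E
```

```text
[0.60647682 0.02463455 0.08191869] [[-9.95889478e-01 -9.05175090e-02  3.27552985e-03]
 [-9.05191046e-02  9.95894660e-01 -3.41902320e-04]
 [-3.23113454e-03 -6.36994952e-04 -9.99994577e-01]] 0.06880408510398431 [-7.24451225e+00  1.87488760e+01  1.06543509e+02  5.19860113e-03
  5.45189686e+01 -1.02440962e+02]
[109  45 118] [ 12 136 133] [110  52 118]
24 [ 0.54781754 -0.29058165  0.08181659] [ 0.54243499 -0.29583514] [ 0.55449408 -0.28545169]
base [ 414  197   37   37 1063] ((0.5488523840904236, -0.2912469804286957), 0.050416335463523865)
[[441.58876945 212.30914586]] [[386.69737632 291.20898877]]
[[440.30386338 211.32499732]] [[387.36012701 289.19791197]]
```

View pics/9.png

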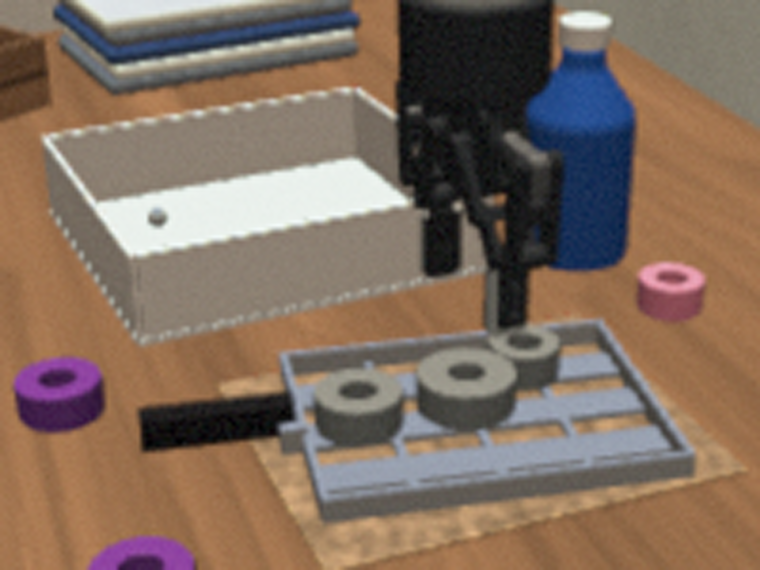

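>>> arm_command(commands="-0.001 0 -0.015 0 0 0;-0.001 0 -0.03 0 0 0;-0.001 0 -0.042 0 0 0;-0.001 0 -0.05 0 0 0;-0.001 0 -0.054 0 0 0;-0.001 0 -0.055 0 0 0;-0.001 0 -0.055 0 0 0")

```text
t: 19.95
ee_pos: [0.6046, 0.0243, 0.0248]
tcp_rot: [[-0.996, -0.09, 0.0], [-0.09, 0.996, -0.0], [-0.0, -0.0, -1.0]]
wrist_force: [0.3, -0.2, 0.7]
opening: 0.0688
```

>>> arm_command(commands="0 0 0 0 0 0;0 0 0 0 0 0;0 0 0 0 0 0;0 0 0 0 0 0;0 0 0 0 0 0;0 0 0 0 0 0", gripper=255, squeeze=30)

```text
t: 20.55
ee_pos: [0.6052, 0.0243, 0.0257]
tcp_rot: [[-0.996, -0.09, 0.002], [-0.09, 0.996, -0.0], [-0.002, -0.0, -1.0]]
wrist_force: [0.3, -0.6, 5.0]
opening: 0.0533
```

>>> arm_command(commands="0 0 0.005 0 0 0;0 0 0.015 0 0 0;0 0 0.03 0 0 0;0 0 0.05 0 0 0;0 0 0.075 0 0 0;0 -0.01 0.1 0 0 0;-0.005 -0.03 0.115 0 0 0;-0.01 -0.06 0.12 0 0 0;-0.018 -0.095 0.12 0 0 0;-0.026 -0.13 0.12 0 0 0;-0.034 -0.165 0.12 0 0 0;-0.042 -0.2 0.12 0 0 0")

```text
t: 21.75
ee_pos: [0.562, -0.1769, 0.146]
tcp_rot: [[-0.996, -0.09, 0.001], [-0.09, 0.996, -0.001], [-0.001, -0.001, -1.0]]
wrist_force: [-0.1, -0.1, -0.2]
opening: 0.0533
```

>>> arm_command(commands="-0.005 -0.035 0 0 0 0;-0.009 -0.065 0 0 0 0;-0.012 -0.09 0 0 0 0;-0.014 -0.105 0 0 0 0;-0.015 -0.113 -0.01 0 0 0;-0.015 -0.115 -0.02 0 0 0;-0.015 -0.115 -0.02 0 0 0;-0.015 -0.115 -0.02 0 0 0;-0.015 -0.115 -0.02 0 0 0")

```text
t: 22.65
ee_pos: [0.5477, -0.2897, 0.1247]
tcp_rot: [[-0.996, -0.091, -0.0], [-0.091, 0.996, 0.0], [0.0, 0.0, -1.0]]
wrist_force: [-0.2, -0.1, 0.0]
opening: 0.0532
```

```bash
python3 - <<'E'
from h import *
s=bot.observe();print(s['ee_pos'],s['opening'],s['wrist_force'])
b=snap('side');a=snap('top')
A=cv2.resize(a['img'][150:270,380:500],(400,400),interpolation=cv2.INTER_CUBIC)[:,:,::-1]
B=cv2.resize(b['img'][230:370,320:460],(400,400),interpolation=cv2.INTER_CUBIC)[:,:,::-1]
cv2.imwrite('pics/10.png',cv2.hconcat([A,B]))
# base circle in side view -> z=.008 ray
h=cv2.cvtColor(b['img'],cv2.COLOR_RGB2HSV);m=np.zeros(h.shape[:2],np.uint8);m[300:370,340:430]=(h[300:370,340:430,1]<90)&(h[300:370,340:430,2]>50)
n,l,st,ce=cv2.connectedComponentsWithStats(m);i=1+np.argmax(st[1:,4])
P=onz(b,np.argwhere(l==i)[:,::-1],.008)[:,:2].astype(np.float32);print('base side',st[i],cv2.minEnclosingCircle(P))
t=s['ee_pos'];print(proj(b,[t,t-[0,0,.019]]))
E
```

```text
[ 0.54765246 -0.28965066  0.12474076] 0.05321021487121767 [-0.21248845 -0.0617489   0.03727695]
base side [ 348  300   75   68 3566] ((0.5535731911659241, -0.2893505096435547), 0.06226729974150658)
[[389.02864413 263.10381991]
 [387.88364857 275.24330331]]
```

View pics/10.png

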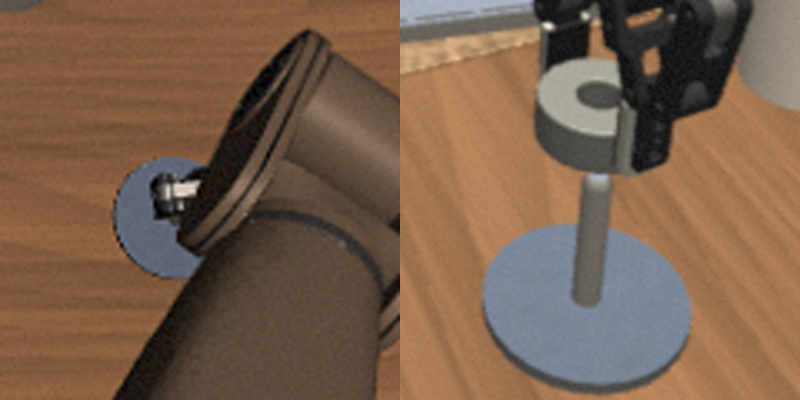

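```bash
python3 - <<'E'
from h import *
b=snap('side');a=snap('top')
k=lambda x,y:(320+(x-400+.5)/2.857-.5,230+(y+.5)/2.857-.5)
t=bot.observe()['ee_pos']
print('bore',onz(b,[k(598,94)],t[2]+.0033))
print('collar left/bottom edge',onz(b,[k(535,100)],t[2]+.0033))
print('post top',onz(b,[k(597,173)],.084), 'shaft',onz(b,[k(596,190)],.079))
print('base',onz(b,[k(484,300),k(690,310),k(600,223),k(585,379)],.008))
# gray profile across the shaft rows and bore row
g=cv2.cvtColor(b['img'],cv2.COLOR_RGB2GRAY)
for v in (263,291,296,310,325,332):print(v,g[v,366:412])
# predicted column for post at candidate
for p in ([.548,-.291],[.551,-.290],[.545,-.292]):print(p,proj(b,[[*p,.008],[*p,.08]]).round(1).tolist())
E
```

```text
bore [[ 0.54545078 -0.29301464  0.12853717]]
collar left/bottom edge [[ 0.51837305 -0.28740912  0.12853717]]
post top [[ 0.54859122 -0.29330827  0.084     ]] shaft [[ 0.54590249 -0.2981813   0.079     ]]
base [[ 0.50197731 -0.27925264  0.008     ]
 [ 0.5908581  -0.31878725  0.008     ]
 [ 0.5785925  -0.25267691  0.008     ]
 [ 0.52601561 -0.33641673  0.008     ]]
263 [130 114 113 164 169 164 166 168 166 170 167 163 168 168 169 147  84  71
  68  78  74  75  81  82  78  78  74  77  73  72  67  53  32  25  42  43
  29  25  43  40  36  29  23  27  19  20]
291 [132 129 130 131 129 134 143 145 143 138 139 137 138 137 133 130 130 126
 117 133 159 168 168 166 169 167 145 111 117 114 119 117 112 108 110 111
 116 115 115 121 118 122 123 122 128 128]
296 [131 127 129 130 127 130 135 141 141 143 143 140 139 138 134 136 133 108
  84  93 103 111 119 122 120 119 112 103 102 116 120 122 130 123 119 122
 125 129 130 128 123 125 121 120 118 119]
310 [131 136 133 135 135 134 133 135 134 134 133 137 132 133 134 118  91  82
  91  96  96 100 103 102 101  99 106 125 134 135 130 132 129 129 128 127
 131 135 131 126 130 126 124 125 123 116]
325 [132 133 132 134 132 133 128 132 132 133 131 133 134 135 116  86  86  95
  96  99 101 102 100  96  94 114 133 134 133 132 134 138 135 134 136 135
 135 135 137 134 136 137 136 137 134 135]
332 [132 135 134 135 134 134 133 134 136 133 134 138 135 122  94  87  89  93
  98  97  98  99  96  89 110 134 138 132 135 135 135 134 134 136 137 135
 137 137 134 138 135 133 134 133 137 137]
[0.548, -0.291] [[383.3, 331.9], [387.1, 291.6]]
[0.551, -0.29] [[384.9, 330.8], [388.8, 290.6]]
[0.545, -0.292] [[381.6, 333.0], [385.4, 292.6]]
```

>>> arm_command(commands="0.002 -0.001 -0.005 0 0 0;0.002 -0.001 -0.01 0 0 0;0.002 -0.001 -0.015 0 0 0;0.002 -0.001 -0.02 0 0 0;0.002 -0.001 -0.025 0 0 0;0.002 -0.001 -0.03 0 0 0;0.002 -0.001 -0.035 0 0 0;0.002 -0.001 -0.035 0 0 0")

```text
t: 23.65
ee_pos: [0.5489, -0.2912, 0.0887]
tcp_rot: [[-0.996, -0.09, -0.001], [-0.09, 0.996, 0.001], [0.001, 0.001, -1.0]]
wrist_force: [0.6, 0.2, -0.6]
opening: 0.0533
```

>>> arm_command(commands="0 0 -0.008 0 0 0;0 0 -0.018 0 0 0;0 0 -0.028 0 0 0;0 0 -0.038 0 0 0;0 0 -0.047 0 0 0;0 0 -0.054 0 0 0;0 0 -0.058 0 0 0;0 0 -0.06 0 0 0;0 0 -0.061 0 0 0;0 0 -0.061 0 0 0")

```text
t: 24.65
ee_pos: [0.5498, -0.2919, 0.0296]
tcp_rot: [[-0.996, -0.09, 0.001], [-0.09, 0.996, -0.001], [-0.001, -0.001, -1.0]]
wrist_force: [-1.0, 0.5, 1.5]
opening: 0.0532
```

>>> arm_command(commands="0 0 -0.001 0 0 0;0 0 -0.0025 0 0 0;0 0 -0.0025 0 0 0")

```text
t: 24.95
ee_pos: [0.5504, -0.2923, 0.0292]
tcp_rot: [[-0.996, -0.09, 0.002], [-0.09, 0.996, -0.001], [-0.001, -0.001, -1.0]]
wrist_force: [-2.7, 2.7, 10.8]
opening: 0.0533
```

>>> arm_command(commands="0 0 0.002 0 0 0;0 0 0.002 0 0 0;0 0 0.002 0 0 0;0 0 0.002 0 0 0;0 0 0.01 0 0 0;0 0 0.03 0 0 0;0 0 0.06 0 0 0;0 0 0.09 0 0 0;0 0.03 0.11 0 0 0;-0.005 0.07 0.11 0 0 0;-0.005 0.11 0.11 0 0 0;-0.005 0.155 0.11 0 0 0", gripper=50)

```text
t: 26.15
ee_pos: [0.5439, -0.1356, 0.1364]
tcp_rot: [[-0.996, -0.089, 0.0], [-0.089, 0.996, -0.0], [-0.0, -0.0, -1.0]]
wrist_force: [-0.2, 0.1, 0.5]
opening: 0.0685
```

>>> arm_command(commands="0 0.045 0 0 0 0;0 0.09 0 0 0 0;0 0.13 0 0 0 0;0 0.155 0 0 0 0;0 0.163 0 0 0 0;0 0.163 0 0 0 0;0 0.163 0 0 0 0")

```text
t: 26.85
ee_pos: [0.5444, 0.0256, 0.1362]
tcp_rot: [[-0.996, -0.09, -0.0], [-0.09, 0.996, -0.0], [0.0, -0.0, -1.0]]
wrist_force: [-0.7, 0.3, 0.2]
opening: 0.0684
```

```bash
cat > sp.py <<'E'
from h import *
s=bot.observe();print(s['ee_pos'],s['opening'],s['tcp_rot'][:,1])
a=snap('top');h=cv2.cvtColor(a['img'],cv2.COLOR_RGB2HSV)
c=cloud(a);q=c[150:270,390:500].reshape(-1,3);ok=(q[:,2]<.2)
for lo,hi in ((.072,.09),(.02,.07)):
    r=q[(q[:,2]>lo)&(q[:,2]<hi)];print(lo,hi,len(r),np.median(r,0),r.min(0),r.max(0),r[:,2].std())
m=np.zeros(h.shape[:2],np.uint8);w=h[150:270,390:500];m[150:270,390:500]=(w[...,1]<90)
n,l,st,ce=cv2.connectedComponentsWithStats(m);i=1+np.argmax(st[1:,4])
ct=np.argwhere(l==i)[:,::-1]
P=onz(a,ct,.008)[:,:2].astype(np.float32);print('base',st[i],cv2.minEnclosingCircle(P))
b=snap('side')
cv2.imwrite('pics/sp.png',cv2.hconcat([cv2.resize(a['img'][140:280,160:480],(560,245))[:,:,::-1],cv2.resize(b['img'][255:375,325:445],(240,245))[:,:,::-1]]))
import col;col.collars(a)
E
python3 sp.py
```

```text
[0.54440672 0.02563462 0.13621078] 0.06841217087343385 [-8.97497016e-02  9.95964261e-01 -4.25684533e-04]
0.072 0.09 27 [ 0.52194335 -0.26176884  0.08156115] [ 0.51497782 -0.26953733  0.07555835] [ 0.52720664 -0.25610537  0.08724181] 0.0027567014768501387
0.02 0.07 311 [ 0.52019384 -0.25888302  0.02933407] [ 0.49563464 -0.28884938  0.02035275] [ 0.54904067 -0.23543665  0.06997109] 0.006300027109889396
base [ 404  207   37   37 1082] ((0.5225213170051575, -0.26285573840141296), 0.050886958837509155)
```

>>> arm_command(commands="0 0.001 -0.03 0 0 0;0 0.001 -0.06 0 0 0;0 0.001 -0.085 0 0 0;0 0.001 -0.1 0 0 0;0 0.001 -0.106 0 0 0;0 0.001 -0.108 0 0 0;0 0.001 -0.108 0 0 0;0 0.001 -0.108 0 0 0")

```text
t: 27.75
ee_pos: [0.5455, 0.0272, 0.0297]
tcp_rot: [[-0.996, -0.09, 0.003], [-0.09, 0.996, -0.0], [-0.002, -0.001, -1.0]]
wrist_force: [-0.5, 1.6, -0.3]
opening: 0.0684
```

>>> arm_command(commands="0 0 0 0 0 0;0 0 0 0 0 0;0 0 0 0 0 0;0 0 0 0 0 0;0 0 0 0 0 0;0 0 0 0 0 0", gripper=255, squeeze=30)

```text
t: 28.35
ee_pos: [0.5454, 0.0273, 0.0296]
tcp_rot: [[-0.996, -0.09, 0.002], [-0.09, 0.996, -0.0], [-0.002, -0.0, -1.0]]
wrist_force: [-1.0, 0.4, 5.2]
opening: 0.0464
```

>>> arm_command(commands="0 0 0.005 0 0 0;0 0 0.015 0 0 0;0 0 0.035 0 0 0;0 0 0.06 0 0 0;0 0 0.085 0 0 0;0 -0.01 0.105 0 0 0;-0.003 -0.03 0.115 0 0 0;-0.005 -0.06 0.115 0 0 0;-0.008 -0.095 0.115 0 0 0;-0.011 -0.13 0.115 0 0 0;-0.014 -0.165 0.115 0 0 0;-0.017 -0.2 0.115 0 0 0")

```text
t: 29.55
ee_pos: [0.5269, -0.1738, 0.1437]
tcp_rot: [[-0.996, -0.09, 0.0], [-0.09, 0.996, 0.0], [-0.0, 0.0, -1.0]]
wrist_force: [0.7, -0.4, -0.9]
opening: 0.046
```

>>> arm_command(commands="-0.001 -0.03 0 0 0 0;-0.002 -0.055 0 0 0 0;-0.003 -0.074 0 0 0 0;-0.0035 -0.085 0 0 0 0;-0.0035 -0.0905 -0.005 0 0 0;-0.0035 -0.0905 -0.01 0 0 0;-0.0035 -0.0905 -0.015 0 0 0;-0.0035 -0.0905 -0.015 0 0 0;-0.0035 -0.0905 -0.015 0 0 0")

```text
t: 30.45
ee_pos: [0.5238, -0.2622, 0.1279]
tcp_rot: [[-0.996, -0.091, -0.001], [-0.091, 0.996, 0.001], [0.001, 0.001, -1.0]]
wrist_force: [0.5, -0.6, 0.1]
opening: 0.0462
```

```bash
cat > al.py <<'E'
from h import *
s=bot.observe();t=s['ee_pos'];print(t,s['opening'],s['wrist_force'])
b=snap('side');g=cv2.cvtColor(b['img'],cv2.COLOR_RGB2GRAY)
import sys
p=[.5235,-.2632]
print('pred post',proj(b,[[*p,.035],[*p,.055],[*p,.07],[*p,.08]]).round(1).tolist(),'pred tcp',proj(b,[t+[0,0,-.0006]]).round(1))
for z in (.035,.055,.07,.08):
    u,v=proj(b,[[*p,z]])[0].round().astype(int);print(v,u-14,g[v,u-14:u+16])
u,v=proj(b,[t+[0,0,-.0006]])[0].round().astype(int)
for d in (-2,0,2):print('bore',v+d,u-14,g[v+d,u-14:u+16])
cv2.imwrite('pics/al.png',cv2.resize(b['img'][v-40:v+100,u-70:u+70],(560,560),interpolation=cv2.INTER_CUBIC)[:,:,::-1])
E
python3 al.py
```

```text
[ 0.52382875 -0.26218201  0.12786281] 0.046235847170564254 [ 0.45979868 -0.59408394  0.08585534]
pred post [[359.4, 308.1], [360.0, 297.0], [360.4, 288.5], [360.7, 282.6]] pred tcp [[362.2 253.1]]
308 345 [162 167 162 164 165 165 164 164 157 128  88  91  93  94 100  97  99  97
  95 123 165 164 169 162 164 162 162 163 162 160]
297 346 [137 136 137 137 138 137 139 137 127  89  84  90  98  99 100 101  98  99
  97 111 126 125 125 124 122 128 134 136 141 140]
288 346 [142 138 140 139 139 137 132 134 129  98  83  87  96  96  98 103  98  98
  95  99 115 124 129 127 129 135 133 135 136 134]
283 347 [142 134 135 133 137 132 134 135 122 109 130 146 164 168 172 167 157 129
 116 126 128 129 123 130 131 134 132 129 126 126]
bore 251 348 [162 163 164 164 164 160 165 156 139 120 115 109 106 107 110 118 121 122
 104  38  34  46  30  26  37  34  36  28  20  23]
bore 253 348 [164 162 161 162 163 156 125  82  74  71  73  76  75  77  77  75  73  65
  58  63  31  23  21  27  32  22  26  17  34  38]
bore 255 348 [165 162 165 165 162 139  77  64  73  72  77  73  80  73  74  78  76  65
  57  87  77  44  30  34  13  22  24  18  25  30]
```

>>> arm_command(commands="0.0015 -0.001 -0.005 0 0 0;0.0015 -0.001 -0.01 0 0 0;0.0015 -0.001 -0.016 0 0 0;0.0015 -0.001 -0.022 0 0 0;0.0015 -0.001 -0.028 0 0 0;0.0015 -0.001 -0.034 0 0 0;0.0015 -0.001 -0.034 0 0 0")

```text
t: 31.2
ee_pos: [0.5247, -0.2636, 0.0929]
tcp_rot: [[-0.996, -0.09, -0.002], [-0.09, 0.996, 0.001], [0.002, 0.002, -1.0]]
wrist_force: [-0.0, -0.7, 0.1]
opening: 0.0464
```

>>> arm_command(commands="0 0 -0.006 0 0 0;0 0 -0.014 0 0 0;0 0 -0.022 0 0 0;0 0 -0.029 0 0 0;0 0 -0.034 0 0 0;0 0 -0.037 0 0 0;0 0 -0.039 0 0 0;0 0 -0.04 0 0 0;0 0 -0.041 0 0 0;0 0 -0.041 0 0 0")

```text
t: 32.2
ee_pos: [0.5255, -0.2642, 0.0535]
tcp_rot: [[-0.996, -0.09, 0.0], [-0.09, 0.996, -0.0], [-0.0, -0.0, -1.0]]
wrist_force: [-0.1, 0.3, -0.7]
opening: 0.0458
```

>>> arm_command(commands="0 0 -0.001 0 0 0;0 0 -0.002 0 0 0;0 0 -0.003 0 0 0;0 0 -0.003 0 0 0")

```text
t: 32.6
ee_pos: [0.5257, -0.2643, 0.0525]
tcp_rot: [[-0.996, -0.09, -0.001], [-0.09, 0.996, 0.0], [0.001, 0.0, -1.0]]
wrist_force: [-4.0, 3.2, 10.7]
opening: 0.0459
```

>>> arm_command(commands="0 0 0.002 0 0 0;0 0 0.002 0 0 0;0 0 0.002 0 0 0;0 0 0.002 0 0 0;0 0 0.01 0 0 0;0 0 0.03 0 0 0;0 0 0.06 0 0 0;0 0 0.08 0 0 0;0 0.02 0.09 0 0 0;0 0.05 0.09 0 0 0;0 0.05 0.09 0 0 0", gripper=60)

```text
t: 33.7
ee_pos: [0.5254, -0.2117, 0.1411]
tcp_rot: [[-0.996, -0.092, 0.0], [-0.092, 0.996, 0.001], [-0.0, 0.001, -1.0]]
wrist_force: [0.5, 0.0, -1.3]
opening: 0.0653
```

```bash
python3 sp.py 2>&1 | grep -v Warn
```

```text
return _methods._mean(a, axis=axis, dtype=dtype,
  ret = um.true_divide(
[ 0.52535641 -0.21166963  0.14106413] 0.06530208556795304 [-9.24905200e-02  9.95713329e-01  6.85821387e-04]
Traceback (most recent call last):
  File "sp.py", line 6, in <module>
    r=q[(q[:,2]>lo)&(q[:,2]<hi)];print(lo,hi,len(r),np.median(r,0),r.min(0),r.max(0),r[:,2].std())
                                                                   ~~~~~^^^
ValueError: zero-size array to reduction operation minimum which has no identity
```

```bash
python3 - <<'E'
from h import *
import col
col.collars(snap('top'))
E
```

```text
collar [299 174  15  14 113] [0.6482 0.0463 0.029 ] circ [0.6483 0.0462] 40.30442237854004
```

>>> arm_command(commands="0.005 0.015 0 0 0 -0.145;0.013 0.04 0 0 0 -0.29;0.025 0.068 0 0 0 -0.435;0.04 0.096 0 0 0 -0.58;0.055 0.124 0 0 0 -0.725;0.069 0.15 0 0 0 -0.87;0.083 0.176 0 0 0 -1.015;0.096 0.2 0 0 0 -1.16;0.107 0.222 0 0 0 -1.305;0.115 0.24 0 0 0 -1.45;0.12 0.252 0 0 0 -1.595;0.123 0.258 0 0 0 -1.74")

```text
t: 35.0
ee_pos: [0.6491, 0.0441, 0.14]
tcp_rot: [[0.084, 0.996, -0.0], [0.996, -0.084, -0.0], [-0.0, -0.0, -1.0]]
wrist_force: [0.4, -0.3, -0.5]
opening: 0.0654
```

>>> arm_command(commands="0 0 -0.02 0 0 0;0 0 -0.045 0 0 0;0 0 -0.06 0 0 0;0 0 -0.06 0 0 0;0 0 -0.06 0 0 0;0 0 -0.06 0 0 0;0 0 -0.06 0 0 0")

```text
t: 35.7
ee_pos: [0.6494, 0.0437, 0.0819]
tcp_rot: [[0.079, 0.997, 0.003], [0.997, -0.079, -0.0], [-0.0, 0.003, -1.0]]
wrist_force: [-0.1, 0.2, -0.0]
opening: 0.0655
```

>>> arm_command(commands="-0.001 0.0025 -0.015 0 0 0;-0.001 0.0025 -0.03 0 0 0;-0.001 0.0025 -0.042 0 0 0;-0.001 0.0025 -0.049 0 0 0;-0.001 0.0025 -0.052 0 0 0;-0.001 0.0025 -0.053 0 0 0;-0.001 0.0025 -0.053 0 0 0;-0.001 0.0025 -0.053 0 0 0")

```text
t: 36.5
ee_pos: [0.648, 0.0463, 0.028]
tcp_rot: [[0.079, 0.997, 0.001], [0.997, -0.079, -0.0], [0.0, 0.001, -1.0]]
wrist_force: [0.3, -0.4, -0.9]
opening: 0.0655
```

>>> arm_command(commands="0 0 0 0 0 0;0 0 0 0 0 0;0 0 0 0 0 0;0 0 0 0 0 0;0 0 0 0 0 0;0 0 0 0 0 0", gripper=255, squeeze=30)

```text
t: 37.1
ee_pos: [0.648, 0.0463, 0.0282]
tcp_rot: [[0.079, 0.997, 0.001], [0.997, -0.079, -0.0], [-0.0, 0.001, -1.0]]
wrist_force: [-0.8, 0.1, 6.5]
opening: 0.0402
```

```bash
python3 sp.py 2>&1 | grep -v -i warn
```

```text
[0.64803692 0.04633256 0.02818178] 0.04023976699438058 [ 0.99688702 -0.07883042  0.00142345]
0.072 0.09 28 [ 0.52173801 -0.26183301  0.08126288] [ 0.51523017 -0.27040103  0.07300051] [ 0.52732194 -0.25696865  0.08605843] 0.0035907085832091487
0.02 0.07 346 [ 0.5206709  -0.25732747  0.05020958] [ 0.49584977 -0.28764625  0.02027334] [ 0.5491411  -0.2361022   0.06772603] 0.010724536456430702
base [ 404  207   37   37 1082] ((0.5216004848480225, -0.2624776363372803), 0.050909388810396194)
```

>>> arm_command(commands="0 0 0.005 0 0 0;0 0 0.015 0 0 0;0 0 0.035 0 0 0;0 0 0.06 0 0 0;0 0 0.085 0 0 0;-0.01 -0.01 0.105 0 0 0;-0.025 -0.03 0.125 0 0 0;-0.04 -0.06 0.125 0 0 0;-0.055 -0.1 0.125 0 0 0;-0.07 -0.14 0.125 0 0 0;-0.085 -0.18 0.125 0 0 0;-0.1 -0.22 0.125 0 0 0")

```text
t: 38.4
ee_pos: [0.5463, -0.1748, 0.1525]
tcp_rot: [[0.079, 0.997, -0.0], [0.997, -0.079, 0.0], [0.0, -0.0, -1.0]]
wrist_force: [0.4, -0.1, -1.0]
opening: 0.0403
```

>>> arm_command(commands="-0.01 -0.03 0 0 0 0;-0.017 -0.055 0 0 0 0;-0.022 -0.074 0 0 0 0;-0.0245 -0.085 0 0 0 0;-0.0245 -0.09 -0.01 0 0 0;-0.0245 -0.09 -0.02 0 0 0;-0.0245 -0.09 -0.025 0 0 0;-0.0245 -0.09 -0.025 0 0 0;-0.0245 -0.09 -0.025 0 0 0")

```text
t: 39.3
ee_pos: [0.523, -0.2628, 0.1269]
tcp_rot: [[0.078, 0.997, -0.001], [0.997, -0.078, 0.001], [0.001, -0.001, -1.0]]
wrist_force: [-0.1, 0.3, 0.9]
opening: 0.0403
```

```bash
python3 al.py
```

```text
[ 0.52297322 -0.2627519   0.12685781] 0.04033125030259186 [-0.0692892   0.3348955   0.88661732]
pred post [[359.4, 308.1], [360.0, 297.0], [360.4, 288.5], [360.7, 282.6]] pred tcp [[361.7 254.1]]
308 345 [ 58  69  96 134 161 167 169 167 165 164 168 168 166 165 167 164 167 166
 165 166 167 164 166 165 164 163 165 169 169 169]
297 346 [165 165 165 163 163 164 165 163 149  96  87  91  95  97  98  98 102  97
  92 102 136 157 165 166 163 165 166 163 163 165]
288 346 [142 144 141 143 140 140 135 138 125  99  83  91 101  94 101 104  99 100
  93  98 117 130 128 131 130 140 140 139 132 134]
283 347 [141 138 137 136 138 136 135 135 123 112 127 155 167 174 173 171 157 129
 119 133 128 128 129 131 134 136 136 132 128 127]
bore 252 348 [106  94  69 118 163 168 166 158 132 103  91  81  81  75  80  76  81  78
  84 101 122 148 164 166 167 166 166 163 138  80]
bore 254 348 [109  94  75 132 168 163 152 107  64  67  71  77  73  78  76  75  75  75
  73  74  69  78 104 146 162 165 166 167 164 159]
bore 256 348 [105  89  79 138 167 165 152 104  69  71  73  72  76  83  74  74  79  73
  73  68  66  63  82 129 164 164 163 166 168 168]
```

View pics/al.png

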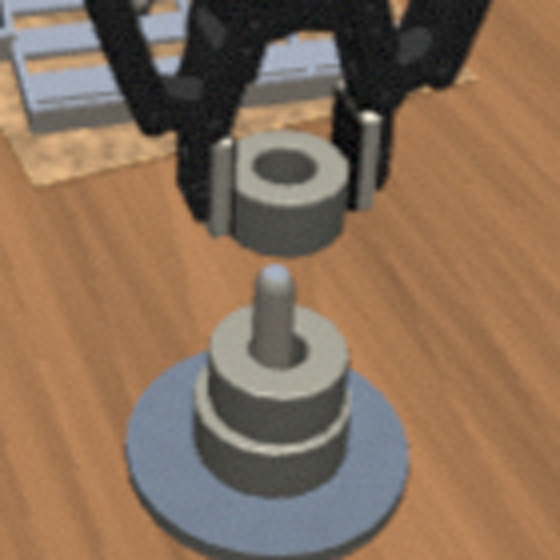

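>>> arm_command(commands="-0.001 -0.0005 -0.005 0 0 0;-0.001 -0.0005 -0.01 0 0 0;-0.001 -0.0005 -0.016 0 0 0;-0.001 -0.0005 -0.022 0 0 0;-0.001 -0.0005 -0.028 0 0 0;-0.001 -0.0005 -0.034 0 0 0;-0.001 -0.0005 -0.034 0 0 0")

```text
t: 40.05
ee_pos: [0.5212, -0.2636, 0.0919]
tcp_rot: [[0.079, 0.997, -0.002], [0.997, -0.079, 0.001], [0.001, -0.002, -1.0]]
wrist_force: [-1.0, -0.0, -0.6]
opening: 0.0402
```

>>> arm_command(commands="0.001 0 -0.005 0 0 0;0.001 0 -0.01 0 0 0;0.001 0 -0.014 0 0 0;0.001 0 -0.016 0 0 0;0.001 0 -0.018 0 0 0;0.001 0 -0.019 0 0 0;0.001 0 -0.02 0 0 0;0.001 0 -0.02 0 0 0")

```text
t: 40.85
ee_pos: [0.5229, -0.2641, 0.0733]
tcp_rot: [[0.079, 0.997, 0.0], [0.997, -0.079, -0.0], [-0.0, 0.0, -1.0]]
wrist_force: [-0.1, -0.3, 0.4]
opening: 0.0404
```

>>> arm_command(commands="0 0 -0.001 0 0 0;0 0 -0.002 0 0 0;0 0 -0.002 0 0 0")

```text
t: 41.15
ee_pos: [0.5231, -0.2643, 0.0731]
tcp_rot: [[0.079, 0.997, -0.001], [0.997, -0.079, 0.0], [0.0, -0.001, -1.0]]
wrist_force: [-4.0, 2.0, 9.0]
opening: 0.0402
```

Home (contact). Release, rise, and move clear for a final check.

>>> arm_command(commands="0 0 0.0015 0 0 0;0 0 0.0015 0 0 0;0 0 0.0015 0 0 0;0 0 0.0015 0 0 0;0 0 0.01 0 0 0;0 0 0.03 0 0 0;0 0 0.06 0 0 0;0 0 0.1 0 0 0;0 0 0.13 0 0 0;0 0.04 0.13 0 0 0;-0.01 0.08 0.13 0 0 0;-0.02 0.12 0.13 0 0 0", gripper=60)

```text
t: 42.35
ee_pos: [0.5027, -0.1432, 0.2023]
tcp_rot: [[0.08, 0.997, 0.001], [0.997, -0.08, -0.0], [-0.0, 0.001, -1.0]]
wrist_force: [0.1, 0.8, 0.3]
opening: 0.0652
```

>>> arm_command(commands="-0.005 0.04 0 0 0 0;-0.01 0.08 0 0 0 0;-0.02 0.12 0 0 0 0;-0.03 0.155 0 0 0 0;-0.03 0.155 0 0 0 0")

```text
t: 42.85
ee_pos: [0.4716, 0.0141, 0.2016]
tcp_rot: [[0.074, 0.997, -0.0], [0.997, -0.074, 0.001], [0.001, -0.0, -1.0]]
wrist_force: [0.2, -0.8, 0.2]
opening: 0.0658
```

```bash
python3 sp.py 2>&1 | grep -v -i warn
```

```text
[0.47156042 0.01409837 0.20157808] 0.06582927009075319 [ 9.97240450e-01 -7.42388553e-02 -2.76512476e-04]
0.072 0.09 145 [ 0.52154005 -0.26275981  0.07451038] [ 0.50473289 -0.28416139  0.07201931] [ 0.54063814 -0.24519269  0.08579914] 0.003212502750273703
0.02 0.07 213 [ 0.51786187 -0.24802536  0.04469007] [ 0.4959126  -0.2793376   0.02006872] [ 0.5489162  -0.23571891  0.06983975] 0.014220713368353101
base [ 404  207   37   37 1082] ((0.5225213170051575, -0.26285573840141296), 0.050886958837509155)
```

View pics/sp.png

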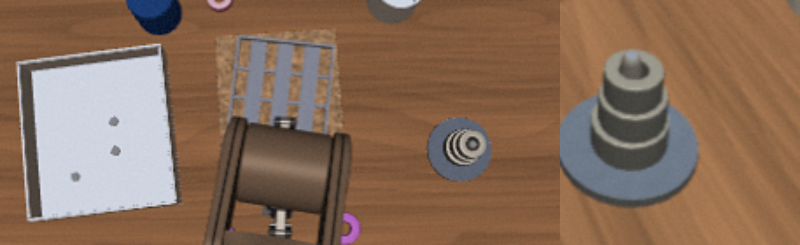

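```bash
python3 -c "
from plant import ticket;print(ticket.hand_in())"
```

```text
the job is handed in; nothing more can be done
None
```

The job is done and handed in at about 43 s of robot time.

- **Sieving:** I held the sieve by its handle over the tub and shook it until it was clear. I counted three balls at the start, and the last picture shows three in the tub. No balls are visible in the sieve.
- **Sieve:** It is back flat on the cork mat and released, with no load left on the gripper before I let go.
- **Collars:** Three were present, with diameters 55, 48 and 41 mm. They are threaded largest to smallest. Each was pressed until it met resistance at its seat. The stack top reads 74.5 mm by depth, against 74 mm expected.
- **Spindle knock:** The spindle moved about 38 mm after the first collar was on. I measured it again before placing the other two.

**Less certain points:**
- The gripper read about 1–2 mm under each collar's nominal size.
- The two cameras disagreed by about 2 mm on the post position. I corrected for it using the side view, and every collar went on without force on the way down.
- I did not re-measure the mug or the bottle. Both look in place in the last picture, and the arm never came near them.

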